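# Lever a breakfast tray over the lip of its shelf

## Robot

A 6-joint arm with a two-finger parallel gripper is mounted at the origin on a cart in front of the work surface, level with it; the furniture and walls round the work are solid. World frame = base frame: x ahead of the robot, y to its left, z up, the work surface at z = 0. Lengths are in mm, angles in rad, forces in N, time in s.
With the tool pointing down it reaches from about 300 to 775 mm from the base axis. Payload 14.6 kg.
Tool frame: the origin (TCP) lies midway between the tips of the shut fingers; the grasp point (between the pads) lies 19 mm behind it; z points along the fingers, y is the line along which they close (so a half turn about z gives the same grasp; the last joint's range is limited). The gripper opens to 94 mm and grips with 3 to 60 N. Pads are 16 mm wide; open, the fingers measure 119 mm over their backs; the gripper's body (75 mm by 177 mm) begins 78 mm behind the grasp point.
Start: joints at [1.066, 0.3, 1.521, -0, 1.321, -0.067], TCP at [233.167, 498.118, 180.046] pointing down, gripper open.
Joint ranges: [-3.03, 3.03], [-0.79, 2.21], [0.23, 2.52], [-1.04, 4.18], [0, 3.07], [-2.55, 2.55]. Speed limits (rad/s): [2.22, 2.22, 2.57, 3.14, 3.14, 3.14].

## Interface

Orientations are given as a 3x3 rotation matrix whose columns are the frame's x, y, z axes.
In Python, from station import robot gives the robot as it stands.
- The arm moves only by the shell command python3 -m inch 'ROWS' [FORCE]. ROWS is text: rows parted by semicolons, each of 7 numbers parted by spaces: the shift along the tool's x, y, z as a fraction of full scale, then the turn, a rotation vector about the tool's x, y, z as a fraction of full scale, then the closure in counts, from 0 (fully open) to 255 (shut). A call has 1 to 5 rows; each row shifts and turns the commanded pose from where the row before left it, along the tool's axes as they then stand; what a row does not reach is not made up. Full scale, the value 1, is 0.3 m for a shift and 180 degrees for a turn. A row lasts 1/8 s, in which the tool goes at most 62.5 mm and 10.7 degrees, less where a joint would pass 70% of its speed; a pose out of reach is approached as far as the arm can. A call with a number of a shift or a turn outside -1 to 1 is refused whole. A call with a gripper value outside its range is refused whole. The fingers move at their own pace and stop on an object; FORCE is the grip in N (left out, the last holds). Time passes only in rows, so rows that do not move let the fingers close. It gives the time, the measured TCP pose, the force, the opening and the grip force at its end, in the units of the state.
- robot.observe(): the state, without advancing time (a new reading comes with each control period).
- robot.read_camera(name): name is "side" or "top" or "wrist"; returns a dict with "image" (384x512x3 uint8, red, green, blue), "mtx" (3x3 intrinsics, pixels), "dist" ([k1, k2, p1, p2, k3] as OpenCV has them; the pictures are not rectified), "view" (4x4, takes a point from world to camera coordinates). Camera axes: x right, y down, z forward; pixel columns grow to the right and rows downward; lengths in mm; the calibration is good to about 2 mm. A picture is of the moment at which its call begins. There is no depth.
- robot.close_job(): hands the job in; it is judged then, once.
Trained networks look in a picture, given as the dict that the camera call returned (one of the last four; its "shot" number tells which), for a name from the list of things; names that differ only in an ending like _2 or _b are one class to them, and where a whole thing is asked for, a point or a joint stands for the part that bears it (a point fixed in the world has none). Each returns a list of dicts, best first, with "score" (0 to 1); they miss things now and then, are a little off and sometimes report something else, mostly with a low value. They report only what shows in the picture. A call takes as long as a camera call. They do not tell look-alikes from the thing itself.
- robot.look_for(query, picture): "position" ([x, y, z] in mm, in world coordinates, good to about 4 mm: the middle of the surface that is visible of it).
- robot.trace(query, picture): "pixels" (384x512 bool, what is visible of it).
The state is a dict: "clock": time; "joint_positions": joint angles; "qvel": joint speeds; "tau": joint torques, N m; "tool_pos": TCP position; "orientation": TCP orientation; "wrist_force": force on the tool from outside, world axes, zero at the start; "wrist_torque": the same for the moment, N m; "gripper_width": finger opening in mm; "grasp_force": force on a finger pad.
Only numpy, scipy, OpenCV 4.12 (cv2) and the standard library are available. Lean on these libraries where they do the work, as an engineer would, in place of code of your own. Each camera call takes 0.05 s, during which the arm holds its last target. There are 200 camera calls.

## Task

Put the loaded blue breakfast tray away in the wooden shelf: bring its front edge up over the steel lip at the shelf's mouth first (pressing the handle down tips the front up), then push it on over until the whole tray has dropped in behind the lip and stands flat on the worktop. Be gentle: never jam the tray hard against the lip, the sides or the stop, keep the jar and the tub standing in it, leave the other things alone, and let go of the handle at the end.

Things in the scene. Friction and masses are not known exactly. Their poses are not given: they have to be found in the camera images.
- tray: Blue open tray, 150 (x) x 110 (y) x 45 mm high, walls 5 mm, about 0.28 kg (0.21 to 0.35) plus 0.49 kg of load. Origin: centre of the underside; x points to its front, which enters the shelf first; y left; z up. Square bottom edges. Loaded centre of mass: about 64 mm ahead of the rear bottom edge. Pressing down its rear handle tips it about that edge, front up.
- tray_handle (a point): Middle of the wooden handle: a round dowel 18 mm thick, 40 mm long, along the tray's y, with flat ends, free at both ends and above, on a 12 mm stem behind the tray. It lies 55 mm behind the tray's rear wall (130 mm behind its origin), 38 mm above the underside. Gripped across its ends (40 mm) from above, it can pivot between the fingers as the tray tips.
- tray_front (a point): Middle of the tray's front bottom edge (75 mm ahead of its origin).
- tray_rear (a point): Middle of the tray's rear bottom edge (75 mm behind its origin).
- dock: Fixed wooden shelf on the worktop. Origin on the worktop in the middle of its mouth; x points into it, y left, z up. Its sides stand 136 mm apart inside (tray 110 mm), 50 mm high in front, with short flared guides reaching out to x = -30 mm. The floor is the bare worktop, before and behind the lip.
- dock_mouth (a point): Point 12 mm above the shelf's origin. Near it a steel lip, 12 mm high and 12 mm thick in x, crosses the mouth; its front face lies anywhere from 14 mm before to 14 mm behind this point (set by hand, not measured: feel for it or look; it does not give). A fixed black rubber stop, 30 mm high, faces it 166 mm behind the lip's front face: the tray has 4 mm of play between them.
- dock_board (a point): Middle of the front edge of the board that roofs the shelf, 54 mm behind the shelf's origin, at the height of the board's underside, 135 mm; the board is 14 mm thick, 156 mm deep and 172 mm wide, with a mug on it.
- jam: Jar with a red lid, 58 x 62 x 86 mm, 0.36 kg, loose in the tray's rear compartment. Origin: centre of its underside, z up.
- tub: White and blue yoghurt tub, 72 x 71 x 71 mm, 0.13 kg, loose in the tray's front compartment. Origin: centre of its underside, z up.
- mill: Dark wooden pepper mill, 58 x 58 x 170 mm, a bystander standing to the right. Origin: centre of its underside.
- pepper: Small spice jar with black cap, 41 x 41 x 105 mm, a bystander standing to the left. Origin: centre of its underside.
- spice: Another small spice jar, 41 x 41 x 105 mm, a bystander standing to the left. Origin: centre of its underside.
Not all that is in view belongs to the job. Leave any orange or purple look-alike of the tub alone.

How it is judged:
By the outcome, as a careful person would: the job done as asked, in the order asked, and still so for the second after the job is handed in, with the robot touching nothing.
It also fails if it takes over 72 s, if anything falls off the work surface, if the arm or the gripper's body presses on something with over 40 N, if the wrist force passes 120 N, or if a joint passes its speed limit or range.

## Working session

There is one attempt and no reset: what is moved stays moved. The work goes in short steps, Python scripts to look and compute and a shell command to move; the robot and the scene stay as the last step left them, time stands still between calls to the robot, and variables do not carry over. Pictures are saved under pics/ and viewed, at most 10 in all, crops included, and the job is handed in when it is done.

```bash
mkdir -p pics
cat > h.py <<'E'
import numpy as np,cv2
from station import robot
def st():
    s=robot.observe();print({k:np.round(s[k],3).tolist() for k in ["clock","tool_pos","orientation","wrist_force","gripper_width","grasp_force"]})
    return s
def proj(p,pic):
    P=np.array(p,float).reshape(-1,3);V=pic["view"]
    r,_=cv2.Rodrigues(V[:3,:3]);return cv2.projectPoints(P,r,V[:3,3],pic["mtx"],np.array(pic["dist"]))[0].reshape(-1,2)
def ray(px,pic,z):
    u=cv2.undistortPoints(np.array(px,float).reshape(-1,1,2),pic["mtx"],np.array(pic["dist"])).reshape(-1,2)
    V=pic["view"];R=V[:3,:3];c=-R.T@V[:3,3];d=np.c_[u,np.ones(len(u))]@R
    return c+d*((z-c[2])/d[:,2])[:,None]
def save(n,im): cv2.imwrite("pics/"+n+".png",cv2.cvtColor(im,cv2.COLOR_RGB2BGR))
E
python3 - <<'E'
from h import *
st();ims=[]
for c in ["top","side"]:
    p=robot.read_camera(c);ims.append(p["image"])
    for q in ["tray","tray_handle","tray_front","tray_rear","dock","dock_mouth","dock_board","jam","tub","mill","pepper","spice"]:
        print(c,q,[(np.round(d["position"]).tolist(),round(d["score"],2)) for d in robot.look_for(q,p)[:3]])
    save(c+"0",p["image"])
E
```

```text
{'clock': 0.0, 'tool_pos': [233.035, 497.878, 179.487], 'orientation': [[-0.906, 0.424, -0.001], [0.424, 0.906, -0.001], [0.0, -0.001, -1.0]], 'wrist_force': [-0.37, 0.3, -0.208], 'gripper_width': 94.168, 'grasp_force': 0.0}
top tray [([569.0, 67.0, 3.0], 0.73)]
top tray_handle [([570.0, 64.0, 3.0], 0.96), ([810.0, 23.0, 151.0], 0.46)]
top tray_front [([571.0, 68.0, 9.0], 0.81)]
top tray_rear [([565.0, 65.0, 3.0], 0.63)]
top dock [([813.0, 24.0, 150.0], 0.67)]
top dock_mouth [([811.0, 22.0, 149.0], 0.77)]
top dock_board [([812.0, 22.0, 147.0], 0.68)]
top jam [([542.0, 58.0, 94.0], 0.77)]
top tub [([515.0, -85.0, 72.0], 0.95), ([592.0, 217.0, 70.0], 0.87), ([617.0, 62.0, 73.0], 0.8)]
top mill [([553.0, -214.0, 145.0], 0.6)]
top pepper [([659.0, 299.0, 104.0], 0.75)]
top spice [([528.0, 306.0, 109.0], 0.54), ([539.0, 59.0, 96.0], 0.47)]
side tray [([567.0, 107.0, 35.0], 0.61)]
side tray_handle [([566.0, 110.0, 31.0], 0.74)]
side tray_front [([564.0, 107.0, 35.0], 0.69)]
side tray_rear [([569.0, 110.0, 34.0], 0.92)]
side dock [([797.0, 45.0, 123.0], 0.77)]
side dock_mouth [([794.0, 46.0, 129.0], 0.69)]
side dock_board [([794.0, 46.0, 124.0], 0.77)]
side jam [([539.0, 80.0, 70.0], 0.61)]
side tub [([612.0, 80.0, 74.0], 0.91), ([488.0, 209.0, 64.0], 0.81), ([586.0, 239.0, 72.0], 0.78)]
side mill [([540.0, 80.0, 66.0], 0.66), ([558.0, -200.0, 94.0], 0.62)]
side pepper [([654.0, 322.0, 72.0], 0.68), ([539.0, 81.0, 69.0], 0.61), ([794.0, 45.0, 123.0], 0.56)]
side spice [([612.0, 79.0, 73.0], 0.21)]
```

View pics/top0.png

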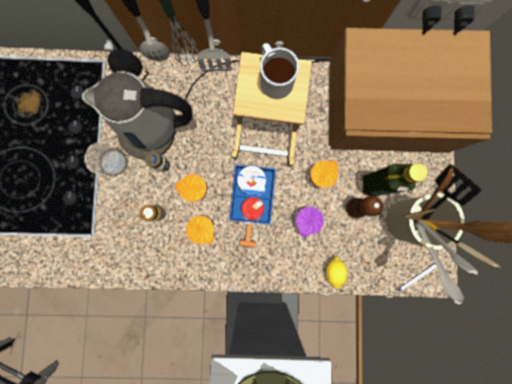

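View pics/side0.png

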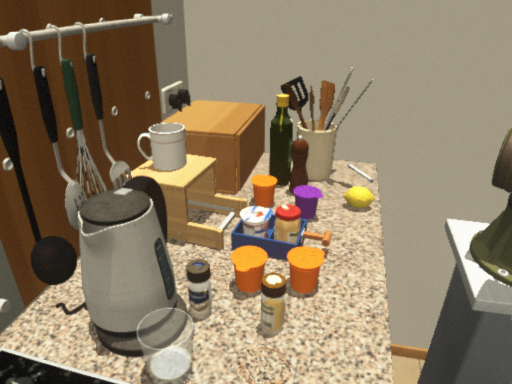

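The top view shows the tray at (252,194), with the white/blue tub at (253,180) and the red-lidded jar at (253,208) in it, the handle at (248,240), and the shelf above it with its steel lip at (265,151). The tub candidates are (253,180), orange at (192,187), (200,230) and (325,174), and purple at (309,221). The white one in the tray is the right one. I'll confirm it in an enlarged crop.

Run:
```python
from h import *
p=robot.read_camera("top");im=p["image"][128:252,220:316];save("top_c",cv2.resize(im,None,fx=4.8,fy=4.8,interpolation=cv2.INTER_CUBIC))
m=robot.trace("tray_handle",p)[0]["pixels"];
hsv=cv2.cvtColor(p["image"],cv2.COLOR_RGB2HSV)
print(hsv[220,240],hsv[185,237])
b=((hsv[...,0]>100)&(hsv[...,0]<128)&(hsv[...,1]>120)).astype(np.uint8);b[:,:220]=0;b[:,285:]=0;b[:160]=0;b[228:]=0
pts=cv2.findNonZero(b);r=cv2.minAreaRect(pts);bx=cv2.boxPoints(r);print(r,bx,np.round(ray(bx,p,45)).tolist())
V=p["view"];print(-V[:3,:3].T@V[:3,3])
```

```text
[109 129 146] [107 129 160]
((252.14852905273438, 194.01486206054688), (40.099998474121094, 54.926055908203125), 5.710593223571777) [[229.46536 219.34654]
 [234.9307  164.69307]
 [274.8317  168.68318]
 [269.36636 223.33665]] [[513.0, 119.0, 45.0], [658.0, 110.0, 45.0], [650.0, 4.0, 45.0], [506.0, 15.0, 45.0]]
[518.1082825   56.39978611 956.44332087]
```

View pics/top_c.png

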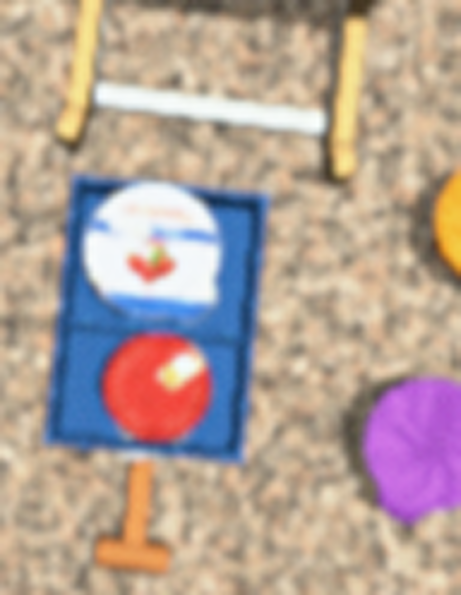

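The crop confirms it: the tray holds the white tub (crop 152,250) and the red-lidded jar (157,387). The handle dowel runs (95,550)-(170,560), and the lip crosses (97,95)-(324,122).

Run:
```python
from h import *
p=robot.read_camera("top")
f=lambda L:[[(x+.5)/4.8+220-.5,(y+.5)/4.8+128-.5] for x,y in L]
def yaw(a,b): d=b-a; return np.degrees(np.arctan2(-d[0],d[1]))  # along +y
for n,L,z in [("lip back top",[(325,112),(97,85)],12),("lip front",[(323,133),(97,106)],6),("handle",[(170,560),(95,552)],42),("rim front",[(268,198),(74,178)],45),("rim rear",[(241,461),(46,442)],45)]:
    r=ray(f(L),p,z);print(n,np.round(r,1).tolist(),r.mean(0).round(1),yaw(*r).round(2),np.linalg.norm(r[0]-r[1]).round(1))
g=p["image"];gray=cv2.cvtColor(g,cv2.COLOR_RGB2GRAY)
r=ray([[304,124],[234,117],[312,60],[241,54]],p,149);print(np.round(r,1).tolist(),yaw(r[0],r[1]),yaw(r[2],r[3]))
# lip profile
m=cv2.getRectSubPix
for cx in (130,170,210,250,290):
    x,y=f([(cx,96+(cx-97)*.119)])[0]
    col=[int(m(gray,(3,1),(x,y+d)).mean()) for d in np.arange(-6,7,.5)];print(col)
```

```text
lip back top [[705.2, -31.7, 12.0], [717.2, 99.7, 12.0]] [711.2  34.   12. ] -5.22 132.0
lip front [[694.0, -31.3, 6.0], [706.1, 99.6, 6.0]] [700.1  34.2   6. ] -5.28 131.5
handle [[450.3, 50.6, 42.0], [453.5, 91.4, 42.0]] [451.9  71.   42. ] -4.5 41.0
rim front [[649.7, 1.9, 45.0], [657.8, 109.3, 45.0]] [653.7  55.6  45. ] -4.33 107.7
rim rear [[504.9, 13.4, 45.0], [512.3, 119.8, 45.0]] [508.6  66.6  45. ] -3.99 106.7
[[743.8, -57.2, 149.0], [756.0, 109.3, 149.0], [900.9, -73.7, 149.0], [910.9, 97.4, 149.0]] -4.18475365047615 -3.3215256327928206
[172, 167, 163, 159, 167, 178, 199, 220, 232, 243, 245, 248, 245, 242, 228, 211, 191, 170, 172, 177, 186, 194, 194, 192, 188, 183]
[155, 142, 137, 134, 148, 165, 191, 219, 232, 242, 245, 248, 246, 243, 230, 215, 189, 159, 148, 140, 139, 139, 141, 143, 145, 146]
[186, 184, 181, 178, 185, 194, 209, 225, 234, 241, 245, 247, 246, 244, 231, 217, 193, 167, 163, 163, 168, 174, 178, 181, 181, 182]
[181, 179, 174, 169, 172, 176, 193, 213, 226, 238, 243, 246, 245, 243, 232, 219, 197, 174, 167, 165, 166, 167, 164, 159, 155, 152]
[195, 191, 184, 177, 178, 180, 195, 212, 225, 237, 242, 245, 245, 243, 234, 222, 201, 177, 169, 165, 166, 168, 171, 173, 178, 183]
```

```bash
python3 -m inch '-0.158 -0.122 0 0 0 0 0; -0.158 -0.122 0 0 0 0 0;-0.158 -0.122 0 0 0 0 0;-0.158 -0.122 0 0 0 0 0;-0.158 -0.122 0 0 0 0 0' 25; python3 -m inch '-0.158 -0.122 0 0 0 0 0;-0.158 -0.122 0 0 0 0 0;-0.158 -0.122 0 0 0 0 0;0 0 0 0 0 -0.058 0;0 0 0 0 0 -0.058 0'
cat >> h.py <<'E'
def to(x,y,z,yaw=None):
    s=robot.observe();R=np.array(s["orientation"]);d=R.T@(np.array([x,y,z])-s["tool_pos"])
    print("shift frac",np.round(d/300,4),"yaw of tool y deg",np.degrees(np.arctan2(R[1,1],R[0,1])).round(2),"z",R[:,2].round(4))
E
python3 -c "
from h import *
st();to(452,71,110)"
```

```text
clock: 2.08
tool_pos: [370.8, 230.2, 180.3]
orientation: [[-0.906, 0.424, 0.001], [0.424, 0.906, 0.0], [-0.0, 0.001, -1.0]]
wrist_force: [1.1, -0.4, -0.5]
gripper_width: 93.9
grasp_force: 0.0
clock: 2.7
tool_pos: [452.7, 71.4, 180.0]
orientation: [[-0.998, 0.069, -0.0], [0.069, 0.998, 0.0], [0.0, 0.0, -1.0]]
wrist_force: [-0.3, 0.6, -0.0]
gripper_width: 93.9
grasp_force: 0.0
{'clock': 2.7, 'tool_pos': [452.67, 71.374, 179.991], 'orientation': [[-0.998, 0.069, -0.0], [0.069, 0.998, 0.0], [0.0, 0.0, -1.0]], 'wrist_force': [-0.312, 0.571, -0.039], 'gripper_width': 93.921, 'grasp_force': 0.0}
shift frac [ 0.0021 -0.0014  0.2333] yaw of tool y deg 86.04 z [-1.e-04  0.e+00 -1.e+00]
```

Run:
```python
from h import *
p=robot.read_camera("wrist");save("w1",p["image"])
for q in ["tray_handle","dock_mouth"]: print(q,[(np.round(d["position"]).tolist(),round(d["score"],2)) for d in robot.look_for(q,p)[:3]])
R=np.array(robot.observe()["orientation"]);t=robot.observe()["tool_pos"]
print(proj([[t[0],t[1],38],[453,70.6,38]],p))
```

```text
tray_handle [([533.0, 72.0, 30.0], 0.71)]
dock_mouth [([702.0, -2.0, 28.0], 0.91)]
[[255.27106055 173.97142196]
 [254.03786125 174.46554662]]
```

View pics/w1.png

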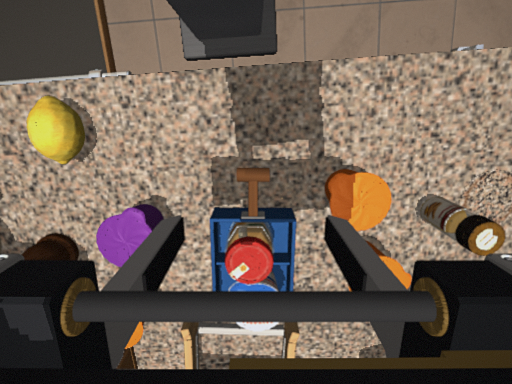

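The wrist view shows the dowel at (253,174), right where the TCP projects, and the tray is square with the tool. I'll descend and grip.

```bash
python3 -m inch '0 0 0.18 0 0 0 0;0 0 0.18 0 0 0 0;0 0 0.12 0 0 0 0;0 0 0.05 0 0 0 0' ; python3 -m inch '0 0 0 0 0 0 120;0 0 0 0 0 0 180;0 0 0 0 0 0 180;0 0 0 0 0 0 180;0 0 0 0 0 0 180' 25
```

```text
clock: 3.35
tool_pos: [451.7, 72.3, 19.6]
orientation: [[-0.997, 0.077, -0.002], [0.077, 0.997, -0.0], [0.002, -0.0, -1.0]]
wrist_force: [0.5, -0.4, 0.4]
gripper_width: 94.3
grasp_force: 0.0
clock: 3.98
tool_pos: [452.6, 72.2, 21.3]
orientation: [[-0.997, 0.073, 0.0], [0.073, 0.997, 0.0], [-0.0, 0.0, -1.0]]
wrist_force: [-0.3, 0.2, -0.3]
gripper_width: 47.5
grasp_force: 0.0
```

```bash
python3 -m inch '0 0 0 0 0 0 220;0 0 0 0 0 0 220;0 0 0 0 0 0 220;0 0 0 0 0 0 220' 25
```

```text
clock: 4.47
tool_pos: [453.1, 72.2, 21.6]
orientation: [[-0.997, 0.073, 0.001], [0.073, 0.997, 0.0], [-0.001, 0.0, -1.0]]
wrist_force: [-0.5, 0.2, 5.7]
gripper_width: 13.6
grasp_force: 3.0
```

Run:
```python
from h import *
p=robot.read_camera("wrist");q=robot.read_camera("side");s=st()
t=s["tool_pos"];print(proj([[t[0],t[1],40]],p),proj([[t[0],t[1],40]],q))
a=cv2.resize(p["image"][100:340,150:360],(525,600));b=cv2.resize(q["image"][180:270,220:350],None,fx=2.1,fy=2.1,interpolation=cv2.INTER_CUBIC)
c=np.zeros((600,800,3),np.uint8);c[:,:525]=a;c[:b.shape[0],525:525+b.shape[1]]=b[:,:275];save("c2",c)
```

```text
{'clock': 4.575, 'tool_pos': [453.05, 72.238, 21.569], 'orientation': [[-0.997, 0.073, 0.001], [0.073, 0.997, 0.0], [-0.001, 0.0, -1.0]], 'wrist_force': [-0.696, -1.511, 6.394], 'gripper_width': 12.838, 'grasp_force': 2.986}
[[255.14946558 224.09542287]] [[326.50704775 236.72336851]]
```

View pics/c2.png

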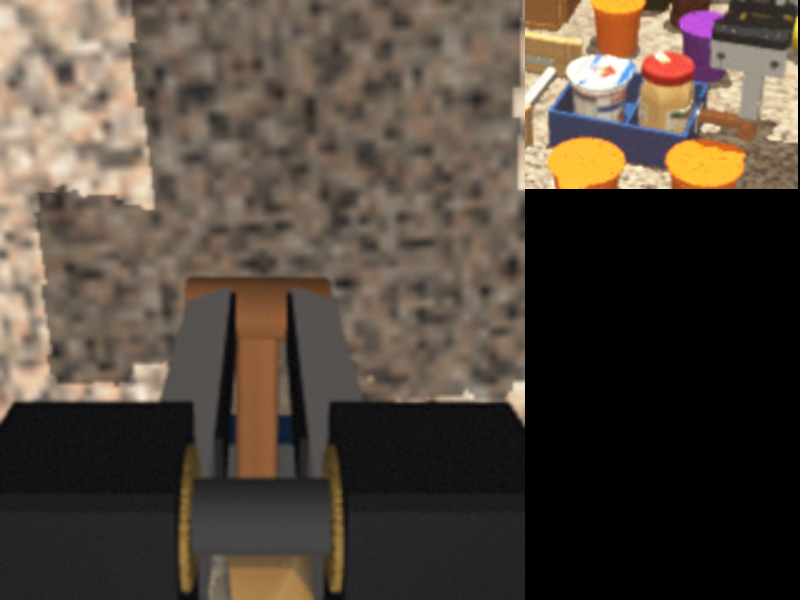

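The wrist crop shows the dowel at (258,308), directly at the TCP, with the fingers over it and a gap of only 13 mm. They seem to have closed on top of it or in front of it. I'll check by projection where the tips really are.

Run:
```python
from h import *
p=robot.read_camera("wrist");s=robot.observe();t=np.array(s["tool_pos"]);R=np.array(s["orientation"])
V=p["view"];print("cam",-V[:3,:3].T@V[:3,3], "axis",V[2,:3])
for z in (t[2],30,38,47,60):
  for dx in (-10,0,10):
    a=[t[0],t[1],z]+R[:,1]*6.4-R[:,0]*dx;b=[t[0],t[1],z]-R[:,1]*6.4-R[:,0]*dx
    q=proj([a,b],p);print(round(z),dx,((q-[150,100])*2.5).round().tolist())
```

```text
cam [376.33787204  77.06612557 226.11194598] axis [ 0.26389936 -0.01917739 -0.96435956]
22 -10 [[284.0, 255.0], [241.0, 255.0]]
22 0 [[284.0, 287.0], [241.0, 287.0]]
22 10 [[284.0, 318.0], [242.0, 318.0]]
30 -10 [[285.0, 265.0], [240.0, 265.0]]
30 0 [[285.0, 297.0], [241.0, 297.0]]
30 10 [[284.0, 329.0], [241.0, 329.0]]
38 -10 [[286.0, 274.0], [240.0, 274.0]]
38 0 [[286.0, 308.0], [240.0, 308.0]]
38 10 [[285.0, 340.0], [240.0, 340.0]]
47 -10 [[287.0, 285.0], [239.0, 285.0]]
47 0 [[287.0, 320.0], [239.0, 320.0]]
47 10 [[286.0, 355.0], [239.0, 355.0]]
60 -10 [[289.0, 304.0], [237.0, 304.0]]
60 0 [[289.0, 341.0], [238.0, 341.0]]
60 10 [[288.0, 377.0], [238.0, 377.0]]
```

```bash
python3 -m inch '0 0 0 0 0 0 120;0 0 0 0 0 0 120;0 0 0 0 0 0 120;0 0 0 0 0 0 120' 25;  python3 - <<'E'
from h import *
p=robot.read_camera("wrist");q=robot.read_camera("side");s=robot.observe();t=np.array(s["tool_pos"]);R=np.array(s["orientation"]);w=s["gripper_width"]/2
for z in (t[2],t[2]+19,55):
  print(round(z),((proj([t*[1,1,0]+[0,0,z]+R[:,1]*w,t*[1,1,0]+[0,0,z]-R[:,1]*w],p)-[150,100])*2.5).round().tolist(),((proj([t*[1,1,0]+[0,0,z]+R[:,1]*w],q)-[290,180])*4.4+[525,0]).round().tolist())
a=cv2.resize(p["image"][100:340,150:360],(525,600));b=cv2.resize(q["image"][180:270,290:352],None,fx=4.4,fy=4.4,interpolation=cv2.INTER_CUBIC)
c=np.zeros((600,800,3),np.uint8);c[:,:525]=a;b=b[:,:275];c[:b.shape[0],525:525+b.shape[1]]=b;save("c3",c)
E
```

```text
clock: 5.12
tool_pos: [452.5, 72.2, 21.1]
orientation: [[-0.997, 0.073, 0.0], [0.073, 0.997, 0.0], [-0.0, 0.0, -1.0]]
wrist_force: [0.0, 1.0, -0.7]
gripper_width: 48.4
grasp_force: 0.0
21 [[344.0, 286.0], [181.0, 286.0]] [[676.0, 309.0]]
40 [[352.0, 310.0], [173.0, 310.0]] [[680.0, 277.0]]
55 [[359.0, 333.0], [167.0, 333.0]] [[682.0, 251.0]]
```

View pics/c3.png

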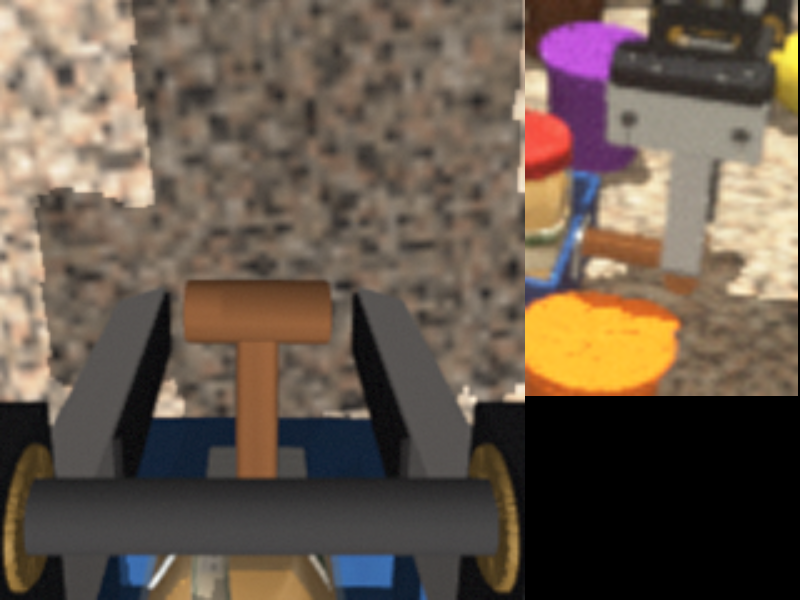

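The pictures show that at this opening the tips sit at about z 40 (side crop 684,275), well above the nominal TCP, so they closed over the dowel's top. I'll open slightly, lower 15 mm and grip again.

```bash
python3 -m inch '0 0 0.025 0 0 0 110;0 0 0.025 0 0 0 110;0 0 0 0 0 0 150;0 0 0 0 0 0 150' 25; python3 -m inch '0 0 0 0 0 0 220;0 0 0 0 0 0 220;0 0 0 0 0 0 220;0 0 0 0 0 0 220' 25
```

```text
clock: 5.72
tool_pos: [452.3, 72.1, 5.9]
orientation: [[-0.997, 0.073, -0.0], [0.073, 0.997, -0.0], [0.0, -0.0, -1.0]]
wrist_force: [-0.2, 0.3, -3.1]
gripper_width: 39.4
grasp_force: 25.0
clock: 6.22
tool_pos: [452.4, 72.2, 6.0]
orientation: [[-0.997, 0.073, -0.0], [0.073, 0.997, -0.0], [0.0, -0.0, -1.0]]
wrist_force: [-0.7, -1.6, -2.8]
gripper_width: 39.8
grasp_force: 25.0
```

```bash
python3 -m inch '0.005 0 0.009 0 0 0 220;0.005 0 0.009 0 0 0 220;0.006 0 0.009 0 0 0 220;0 0 0 0 0 0 220' 25;  python3 - <<'E'
from h import *
q=robot.read_camera("side");st()
save("s3",cv2.resize(q["image"][150:290,170:370],None,fx=4,fy=4,interpolation=cv2.INTER_CUBIC))
E
```

```text
clock: 6.72
tool_pos: [448.8, 72.5, -1.1]
orientation: [[-0.997, 0.073, 0.003], [0.073, 0.997, -0.0], [-0.003, 0.0, -1.0]]
wrist_force: [0.2, -2.2, 9.2]
gripper_width: 39.3
grasp_force: 25.0
{'clock': 6.775, 'tool_pos': [448.855, 72.505, -1.075], 'orientation': [[-0.997, 0.073, 0.003], [0.073, 0.997, -0.0], [-0.003, 0.0, -1.0]], 'wrist_force': [0.031, -1.74, 9.034], 'gripper_width': 39.651, 'grasp_force': 25.002}
```

View pics/s3.png

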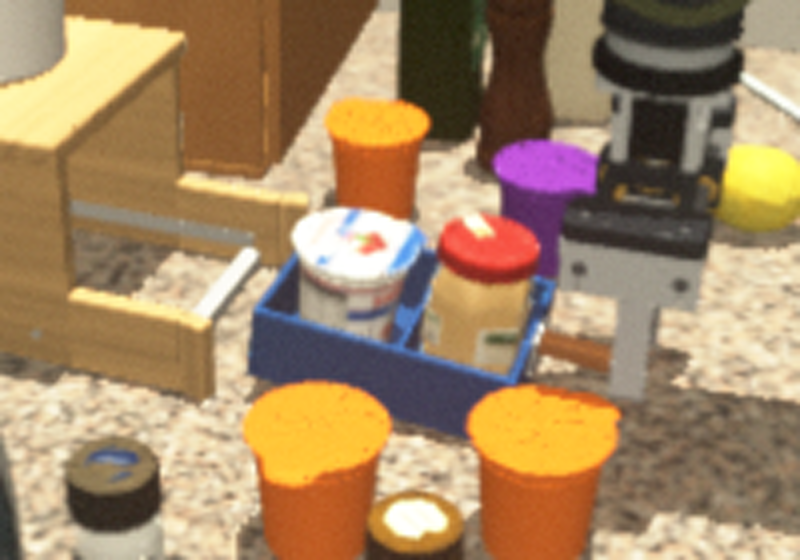

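Fz of 9 N with a 7 mm drop matches a tip of about 7.5°. Next I'll shift right by 17 mm to line up with the shelf axis.

```bash
python3 -m inch '0 -0.014 0 0 0 0.001 220;0 -0.014 0 0 0 0.001 220;0 -0.014 0 0 0 0.001 220;0 -0.014 0 0 0 0 220;0 0 0 0 0 0 220' 30;  cat >> h.py <<'E'
def chk(p=None):
    p=p or robot.read_camera("top");hsv=cv2.cvtColor(p["image"],cv2.COLOR_RGB2HSV)
    b=((hsv[...,0]>100)&(hsv[...,0]<128)&(hsv[...,1]>120)).astype(np.uint8);b[:,:220]=0;b[:,290:]=0;b[:110]=0;b[228:]=0
    n,l,stt,_=cv2.connectedComponentsWithStats(cv2.morphologyEx(b,cv2.MORPH_CLOSE,np.ones((3,3))));k=1+np.argmax(stt[1:,4]);b=(l==k).astype(np.uint8)
    r=cv2.minAreaRect(cv2.findNonZero(b));bx=cv2.boxPoints(r);w=ray(bx,p,50);w=w[np.argsort(w[:,0])]
    print("rear",w[:2].mean(0).round(1),"front",w[2:].mean(0).round(1));d=w[2:].mean(0)-w[:2].mean(0);print("yaw",np.degrees(np.arctan2(d[1],d[0])).round(2))
E
python3 - <<'E'
from h import *
st();p=robot.read_camera("top");chk(p)
save("t4",cv2.resize(p["image"][110:252,215:320],None,fx=4.2,fy=4.2,interpolation=cv2.INTER_CUBIC))
E
```

```text
clock: 7.4
tool_pos: [447.8, 56.3, -1.0]
orientation: [[-0.997, 0.082, 0.004], [0.082, 0.997, 0.001], [-0.004, 0.001, -1.0]]
wrist_force: [1.2, 3.9, 7.5]
gripper_width: 39.4
grasp_force: 30.0
{'clock': 7.4, 'tool_pos': [447.811, 56.274, -0.969], 'orientation': [[-0.997, 0.082, 0.004], [0.082, 0.997, 0.001], [-0.004, 0.001, -1.0]], 'wrist_force': [1.171, 3.903, 7.524], 'gripper_width': 39.383, 'grasp_force': 29.977}
rear [503.6  52.2  50. ] front [648.9  40.4  50. ]
yaw -4.63
```

View pics/t4.png

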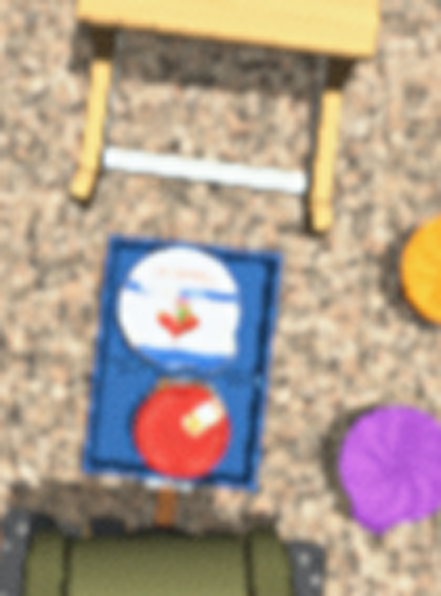

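The tray is on axis (yaw -4.6°, lip centre ahead at crop 206,170). I'll advance with the front up.

```bash
python3 -m inch '-0.03 0 0.003 0 0 0 220;-0.03 0 0.003 0 0 0 220;-0.03 0 0 0 0 0 220;-0.03 0 0 0 0 0 220;0 0 0 0 0 0 220'; python3 -c "
from h import *
chk()"
```

```text
clock: 8.07
tool_pos: [482.3, 53.0, -3.2]
orientation: [[-0.997, 0.082, -0.0], [0.082, 0.997, 0.0], [0.0, 0.0, -1.0]]
wrist_force: [-6.1, 0.7, 10.9]
gripper_width: 39.9
grasp_force: 30.0
rear [535.9  51.2  50. ] front [682.2  37.6  50. ]
yaw -5.3
```

```bash
python3 -m inch '-0.025 0 0 0 0 0 220;-0.025 0 0 0 0 0 220;-0.025 0 0 0 0 0 220'; python3 -m inch '-0.025 0 0.001 0 0 0 220;-0.025 0 0.001 0 0 0 220;-0.025 0 0.001 0 0 0 220;0 0 0 0 0 0 220'; python3 -c "
from h import *
chk()"
```

```text
clock: 8.5
tool_pos: [503.5, 51.3, -3.3]
orientation: [[-0.997, 0.082, -0.003], [0.082, 0.997, 0.0], [0.003, 0.0, -1.0]]
wrist_force: [-16.0, 0.9, 16.8]
gripper_width: 40.0
grasp_force: 30.0
clock: 9.0
tool_pos: [527.0, 49.3, -3.9]
orientation: [[-0.997, 0.082, -0.001], [0.082, 0.997, 0.0], [0.001, 0.0, -1.0]]
wrist_force: [-9.1, 1.4, 13.0]
gripper_width: 39.5
grasp_force: 30.0
rear [579.   45.8  50. ] front [727.2  34.2  50. ]
yaw -4.47
```

```bash
python3 -m inch '-0.02 0 0.001 0 0 0 220;-0.02 0 0.001 0 0 0 220;-0.02 0 0.001 0 0 0 220;-0.02 0 0.001 0 0 0 220;0 0 0 0 0 0 220'; python3 -m inch '-0.02 0 0.001 0 0 0 220;-0.02 0 0 0 0 0 220;-0.012 0 0 0 0 0 220;0 0 0 0 0 0 220'; python3 -c "
from h import *
chk()"
```

```text
clock: 9.68
tool_pos: [550.8, 47.4, -5.0]
orientation: [[-0.997, 0.082, -0.001], [0.082, 0.997, 0.0], [0.001, 0.0, -1.0]]
wrist_force: [-9.1, 2.6, 13.4]
gripper_width: 39.7
grasp_force: 30.0
clock: 10.18
tool_pos: [566.1, 46.1, -5.5]
orientation: [[-0.997, 0.082, -0.001], [0.082, 0.997, 0.0], [0.001, 0.0, -1.0]]
wrist_force: [-11.5, 1.3, 13.1]
gripper_width: 39.9
grasp_force: 30.0
rear [629.2  41.2  50. ] front [766.7  31.6  50. ]
yaw -4.0
```

```bash
python3 -m inch '-0.013 0 0 0 0 0 220;-0.013 0 0 0 0 0 220;-0.013 0 0 0 0 0 220;0 0 0 0 0 0 220'; python3 -m inch '0 0 -0.005 0 0 0 220;0 0 -0.005 0 0 0 220;0 0 0 0 0 0 220'; python3 -c "
from h import *
st()
q=robot.read_camera('side')
save('s5',cv2.resize(q['image'][120:270,150:350],None,fx=4,fy=4,interpolation=cv2.INTER_CUBIC))"
```

```text
clock: 10.72
tool_pos: [577.7, 45.0, -6.4]
orientation: [[-0.997, 0.082, -0.001], [0.082, 0.997, 0.0], [0.001, -0.0, -1.0]]
wrist_force: [-5.3, 0.9, 1.4]
gripper_width: 39.8
grasp_force: 30.0
clock: 11.1
tool_pos: [578.1, 44.9, -3.3]
orientation: [[-0.997, 0.083, -0.0], [0.083, 0.997, 0.0], [0.0, 0.0, -1.0]]
wrist_force: [-1.0, 0.8, -2.4]
gripper_width: 39.3
grasp_force: 30.0
{'clock': 11.1, 'tool_pos': [578.097, 44.936, -3.327], 'orientation': [[-0.997, 0.083, -0.0], [0.083, 0.997, 0.0], [0.0, 0.0, -1.0]], 'wrist_force': [-1.032, 0.797, -2.439], 'gripper_width': 39.307, 'grasp_force': 29.999}
```

View pics/s5.png

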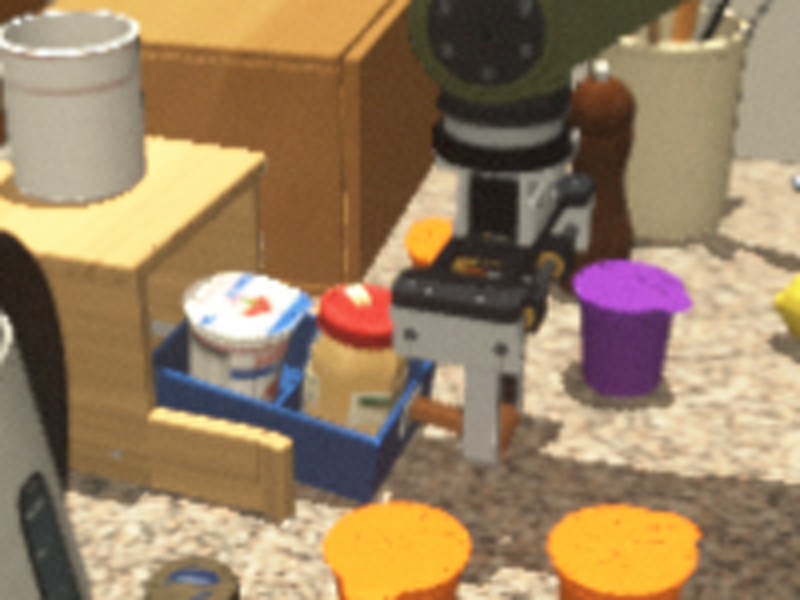

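It is balanced on the lip (Fz near 0), with the load upright. I'll raise the handle to lower the front behind the lip.

```bash
python3 -m inch '-0.003 0 -0.012 0 0 0 220;-0.004 0 -0.012 0 0 0 220;-0.004 0 -0.012 0 0 0 220;-0.004 0 -0.012 0 0 0 220;0 0 0 0 0 0 220'; python3 -m inch '-0.004 0 -0.012 0 0 0 220;-0.004 0 -0.012 0 0 0 220;0 0 0 0 0 0 220'
```

```text
clock: 11.78
tool_pos: [583.0, 44.4, 11.6]
orientation: [[-0.997, 0.083, 0.001], [0.083, 0.997, -0.0], [-0.001, 0.0, -1.0]]
wrist_force: [-2.5, -0.3, -1.5]
gripper_width: 39.7
grasp_force: 30.0
clock: 12.15
tool_pos: [585.5, 44.2, 18.7]
orientation: [[-0.997, 0.083, 0.001], [0.083, 0.997, -0.0], [-0.001, 0.0, -1.0]]
wrist_force: [-0.1, 0.5, -2.3]
gripper_width: 39.8
grasp_force: 30.0
```

```bash
python3 -m inch '-0.008 0 -0.01 0 0 0 220;-0.008 0 -0.01 0 0 0 220;-0.008 0 -0.01 0 0 0 220;0 0 0 0 0 0 220'; python3 -m inch '-0.012 0 -0.003 0 0 0 220;-0.012 0 -0.003 0 0 0 220;0 0 0 0 0 0 220'
```

```text
clock: 12.65
tool_pos: [592.7, 43.7, 27.7]
orientation: [[-0.997, 0.083, 0.001], [0.083, 0.997, 0.0], [-0.001, 0.0, -1.0]]
wrist_force: [-0.2, -0.0, -2.4]
gripper_width: 39.9
grasp_force: 30.0
clock: 13.02
tool_pos: [600.0, 43.0, 29.2]
orientation: [[-0.997, 0.083, 0.001], [0.083, 0.997, -0.0], [-0.001, 0.0, -1.0]]
wrist_force: [1.7, 0.6, -3.2]
gripper_width: 39.6
grasp_force: 30.0
```

```bash
python3 -m inch '-0.025 0 0 0 0 0 220;-0.025 0 0 0 0 0 220;-0.025 0 0 0 0 0 220;0 0 0 0 0 0 220'; python3 -m inch '-0.025 0 0 0 0 0 220;-0.025 0 0 0 0 0 220;-0.025 0 0 0 0 0 220;0 0 0 0 0 0 220';python3 -c "
from h import *
st()
q=robot.read_camera('side');p=robot.read_camera('top')
a=cv2.resize(q['image'][130:260,150:300],(500,433),interpolation=cv2.INTER_CUBIC)
b=cv2.resize(p['image'][110:240,220:310],(300,433),interpolation=cv2.INTER_CUBIC)
save('s6',np.hstack([a,b]))"
```

```text
clock: 13.52
tool_pos: [622.6, 41.1, 28.9]
orientation: [[-0.997, 0.083, 0.001], [0.083, 0.997, -0.0], [-0.001, -0.0, -1.0]]
wrist_force: [1.2, -0.4, -5.0]
gripper_width: 39.8
grasp_force: 30.0
clock: 14.02
tool_pos: [645.0, 39.2, 29.1]
orientation: [[-0.997, 0.083, 0.001], [0.083, 0.997, -0.0], [-0.001, -0.0, -1.0]]
wrist_force: [0.8, -0.2, -4.8]
gripper_width: 39.6
grasp_force: 30.0
{'clock': 14.025, 'tool_pos': [645.015, 39.225, 29.073], 'orientation': [[-0.997, 0.083, 0.001], [0.083, 0.997, -0.0], [-0.001, -0.0, -1.0]], 'wrist_force': [0.754, -0.178, -4.793], 'gripper_width': 39.593, 'grasp_force': 29.999}
```

View pics/s6.png

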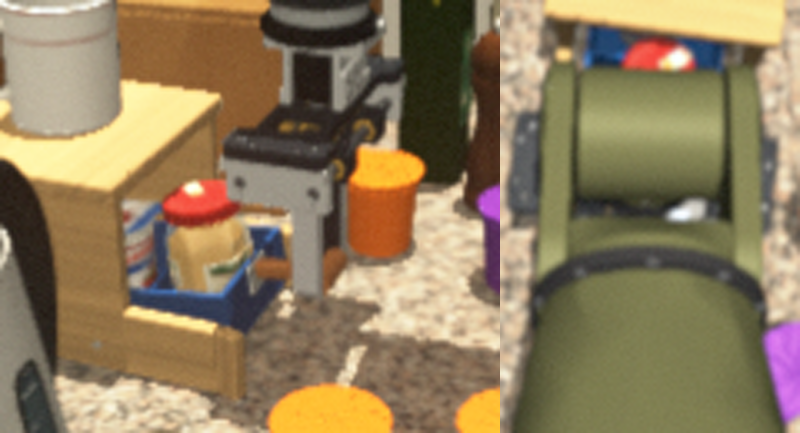

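The tray is between the rails with the jar upright and leaning slightly forward, so nose-down. I'll ease the grip so the handle can pivot freely, then creep forward.

```bash
python3 -m inch '0 0 0 0 0 0 220;0 0 0 0 0 0 220' 12; python3 -m inch '-0.01 0 0 0 0 0 220;-0.01 0 0 0 0 0 220;-0.01 0 0 0 0 0 220;0 0 0 0 0 0 220';python3 -c "
from h import *
s=st();print(s['wrist_torque'])"
```

```text
clock: 14.38
tool_pos: [644.5, 39.4, 29.4]
orientation: [[-0.997, 0.083, 0.001], [0.083, 0.997, -0.0], [-0.001, 0.0, -1.0]]
wrist_force: [2.0, -1.8, -4.4]
gripper_width: 39.9
grasp_force: 12.0
clock: 14.88
tool_pos: [653.6, 38.5, 29.1]
orientation: [[-0.997, 0.083, 0.001], [0.083, 0.997, -0.0], [-0.001, 0.0, -1.0]]
wrist_force: [-0.6, 0.5, -3.4]
gripper_width: 39.8
grasp_force: 12.0
{'clock': 14.875, 'tool_pos': [653.636, 38.541, 29.096], 'orientation': [[-0.997, 0.083, 0.001], [0.083, 0.997, -0.0], [-0.001, 0.0, -1.0]], 'wrist_force': [-0.608, 0.518, -3.376], 'gripper_width': 39.78, 'grasp_force': 12.0}
[-0.02249093 -0.05646126 -0.00181472]
```

```bash
python3 -m inch '-0.008 0 0 0 0 0 220;-0.008 0 0 0 0 0 220;0 0 0 0 0 0 220'; python3 -m inch '-0.006 0 0 0 0 0 220;0 0 0 0 0 0 220';python3 -m inch '-0.004 0 0 0 0 0 220;0 0 0 0 0 0 220'
```

```text
clock: 15.25
tool_pos: [658.3, 38.2, 29.1]
orientation: [[-0.997, 0.083, 0.0], [0.083, 0.997, -0.0], [-0.0, 0.0, -1.0]]
wrist_force: [-0.4, 0.2, -1.8]
gripper_width: 39.9
grasp_force: 12.0
clock: 15.5
tool_pos: [659.9, 38.0, 29.1]
orientation: [[-0.997, 0.083, 0.0], [0.083, 0.997, -0.0], [-0.0, -0.0, -1.0]]
wrist_force: [-1.3, 0.3, -3.3]
gripper_width: 39.7
grasp_force: 12.0
clock: 15.75
tool_pos: [661.1, 38.0, 29.1]
orientation: [[-0.997, 0.083, 0.0], [0.083, 0.997, -0.0], [-0.0, 0.0, -1.0]]
wrist_force: [-2.4, 0.4, -2.8]
gripper_width: 39.7
grasp_force: 12.0
```

```bash
for i in 1; do python3 -m inch '-0.004 0 0 0 0 0 220;0 0 0 0 0 0 220' | sed -n '2p;4p'; python3 -m inch '-0.004 0 0 0 0 0 220;0 0 0 0 0 0 220'| sed -n '2p;4p'; done
```

```text
tool_pos: [662.3, 37.8, 29.2]
wrist_force: [-2.1, 0.4, -3.2]
tool_pos: [663.5, 37.7, 29.1]
wrist_force: [-2.4, 0.1, -2.8]
```

```bash
python3 -m inch '-0.004 0 0 0 0 0 220;0 0 0 0 0 0 220' | sed -n '2p;4p'; python3 -m inch '-0.003 0 0 0 0 0 220;0 0 0 0 0 0 220'| sed -n '2p;4p'
```

```text
tool_pos: [664.7, 37.7, 29.1]
wrist_force: [-1.6, 0.6, -1.3]
tool_pos: [665.6, 37.6, 29.2]
wrist_force: [-1.9, -0.3, -3.1]
```

```bash
python3 -m inch '-0.003 0 0 0 0 0 220;0 0 0 0 0 0 220' | sed -n '2p;4p'; python3 -m inch '-0.003 0 0 0 0 0 220;0 0 0 0 0 0 220'| sed -n '2p;4p'
python3 - <<'E'
from h import *
q=robot.read_camera('side');p=robot.read_camera('wrist')
a=cv2.resize(q['image'][160:260,160:260],(400,400),interpolation=cv2.INTER_CUBIC)
b=cv2.resize(p['image'][180:384,156:356],(400,400),interpolation=cv2.INTER_CUBIC)
save('s7',np.hstack([a,b]))
E
```

```text
tool_pos: [666.5, 37.5, 29.2]
wrist_force: [-2.5, 0.3, -2.6]
tool_pos: [667.4, 37.4, 29.2]
wrist_force: [-1.9, 0.3, -2.4]
```

View pics/s7.png

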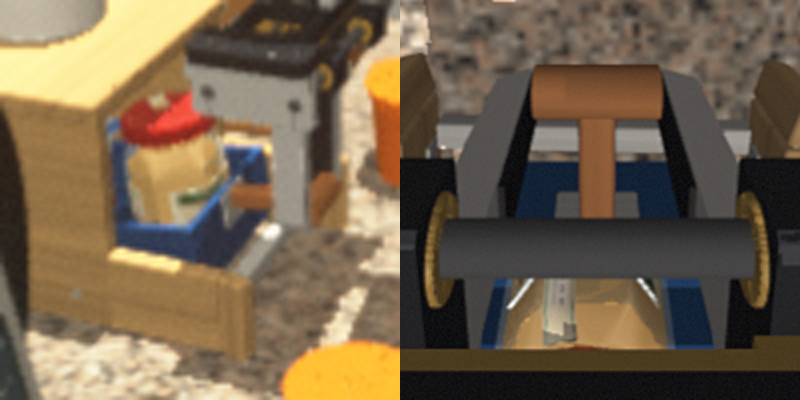

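The wrist crop shows the lip at rows 122-150 and the tray's rear bottom edge beyond it at row 163, with a strip of worktop between. The tray looks to be past the lip, and I'll work out by how much. That was my last picture.

Run:
```python
from h import *
p=robot.read_camera('wrist');s=robot.observe()
f=lambda x,y:[156+(x+.5)*.5-.5,180+(y+.5)*.51-.5]
g=cv2.cvtColor(p["image"],cv2.COLOR_RGB2GRAY)
for n,y,z in (("lip front top",128,12),("lip back top",150,12),("lip front bottom",120,0),("rear z17",163,17),("rear z14",163,14)): print(n,ray([f(545,y)],p,z)[0].round(1))
for u in (425,431,437,443): 
  a=f(545,120); print(g[232:275,int(f(540,0)[0])+ (u-431)//3].tolist())
```

```text
lip front top [713.3 180.9  12. ]
lip back top [723.9 181.7  12. ]
lip front bottom [715.9 188.1   0. ]
rear z17 [727.2 179.1  17. ]
rear z14 [729.1 181.   14. ]
[197, 193, 195, 191, 187, 184, 180, 174, 171, 167, 165, 161, 161, 161, 165, 168, 174, 181, 186, 182, 178, 171, 160, 148, 143, 155, 171, 176, 166, 145, 139, 151, 171, 190, 206, 218, 222, 212, 191, 176, 178, 185, 186]
[165, 168, 169, 167, 160, 156, 157, 165, 173, 170, 154, 135, 130, 139, 148, 159, 169, 179, 178, 168, 154, 145, 143, 145, 151, 164, 178, 183, 165, 143, 126, 127, 130, 147, 177, 208, 216, 200, 171, 161, 174, 192, 199]
[155, 161, 164, 163, 163, 163, 170, 181, 189, 186, 174, 164, 162, 169, 174, 183, 190, 199, 194, 170, 146, 138, 149, 164, 176, 190, 201, 196, 170, 140, 115, 103, 93, 113, 157, 200, 207, 184, 152, 144, 162, 176, 184]
[161, 163, 166, 172, 176, 179, 187, 196, 202, 199, 192, 186, 183, 185, 185, 193, 200, 209, 207, 196, 184, 180, 179, 175, 170, 158, 146, 133, 120, 109, 104, 96, 94, 117, 157, 193, 195, 166, 138, 131, 139, 146, 154]
```

Run:
```python
from h import *
p=robot.read_camera('wrist');s=robot.observe()
f=lambda x,y:[156+(x+.5)*.5-.5,180+(y+.5)*.51-.5]
g=cv2.cvtColor(p["image"],cv2.COLOR_RGB2GRAY)
for n,y,z in (("lip front top",128,12),("lip back top",150,12),("lip front bottom",120,0),("rear z17",163,17),("rear z14",163,14)): print(n,ray([f(145,y)],p,z)[0].round(1))
for x in (145,235):
  print(180,g[236:275,int(f(x,0)[0])].tolist())
```

```text
lip front top [699.   12.2  12. ]
lip back top [709.5  11.1  12. ]
lip front bottom [700.9  10.9   0. ]
rear z17 [712.9  11.1  17. ]
rear z14 [714.6  10.7  14. ]
180 [95, 93, 91, 86, 74, 72, 74, 79, 99, 135, 148, 149, 152, 153, 149, 145, 145, 145, 147, 146, 130, 100, 86, 85, 93, 89, 58, 29, 32, 28, 31, 29, 32, 33, 30, 30, 32, 30, 35]
180 [100, 97, 96, 90, 80, 69, 76, 75, 83, 105, 135, 151, 151, 153, 154, 152, 148, 145, 143, 146, 142, 125, 89, 86, 90, 82, 52, 30, 25, 32, 32, 29, 30, 31, 31, 32, 32, 32, 29]
```

The rear is about 3-5 mm past the lip's back face. I'll lower it along the arc about the front edge.

```bash
python3 -m inch '0.0035 0 0.012 0 0 0 220;0.0035 0 0.012 0 0 0 220;0 0 0 0 0 0 220'; python3 -m inch '0.003 0 0.012 0 0 0 220;0 0 0 0 0 0 220'
```

```text
clock: 17.82
tool_pos: [665.2, 37.6, 21.6]
orientation: [[-0.997, 0.083, 0.0], [0.083, 0.997, -0.0], [-0.0, -0.0, -1.0]]
wrist_force: [0.1, 0.1, -2.5]
gripper_width: 40.2
grasp_force: 12.0
clock: 18.08
tool_pos: [665.2, 37.5, 19.7]
orientation: [[-0.997, 0.083, 0.002], [0.083, 0.997, -0.0], [-0.002, -0.0, -1.0]]
wrist_force: [-1.6, 0.0, 5.9]
gripper_width: 39.9
grasp_force: 12.0
```

```bash
python3 -m inch '0.003 0 0.01 0 0 0 220;0.0025 0 0.01 0 0 0 220;0 0 0 0 0 0 220'
```

```text
clock: 18.45
tool_pos: [663.5, 37.6, 14.1]
orientation: [[-0.997, 0.083, 0.003], [0.083, 0.997, -0.0], [-0.003, -0.0, -1.0]]
wrist_force: [-3.5, -1.1, 11.6]
gripper_width: 40.1
grasp_force: 12.0
```

Fz went to +11.6 N: the rear edge is resting on the lip. I'll lift again and go a bit further in, feeling for the stop.

```bash
python3 -m inch '-0.003 0 -0.012 0 0 0 220;-0.003 0 -0.012 0 0 0 220;-0.003 0 -0.012 0 0 0 220;-0.003 0 -0.012 0 0 0 220;0 0 0 0 0 0 220' 15; python3 -m inch '-0.004 0 -0.002 0 0 0 220;-0.004 0 0 0 0 0 220;0 0 0 0 0 0 220'
python3 - <<'E'
from h import *
p=robot.read_camera('wrist');s=robot.observe()
g=cv2.cvtColor(p["image"],cv2.COLOR_RGB2GRAY)
for u in (223,228,232,281):print(u,g[225:275,u].tolist())
for v in (245,250,255,260,265,270): print(v,ray([[228,v]],p,12)[0].round(1),ray([[228,v]],p,17)[0].round(1))
E
```

```text
clock: 19.08
tool_pos: [666.2, 37.5, 26.8]
orientation: [[-0.997, 0.083, -0.0], [0.083, 0.997, 0.0], [0.0, 0.0, -1.0]]
wrist_force: [1.3, -0.2, -3.2]
gripper_width: 40.1
grasp_force: 15.0
clock: 19.45
tool_pos: [668.5, 37.3, 27.1]
orientation: [[-0.997, 0.083, -0.001], [0.083, 0.997, 0.0], [0.001, -0.0, -1.0]]
wrist_force: [-2.9, -0.1, -2.8]
gripper_width: 39.8
grasp_force: 15.0
223 [105, 106, 107, 107, 108, 106, 106, 106, 106, 104, 101, 95, 94, 92, 89, 69, 29, 18, 28, 56, 90, 112, 114, 124, 141, 142, 149, 148, 148, 149, 148, 129, 87, 89, 95, 98, 99, 71, 32, 31, 31, 32, 29, 33, 33, 32, 28, 32, 34, 30]
228 [105, 103, 107, 107, 107, 106, 103, 104, 104, 102, 99, 95, 93, 91, 86, 75, 69, 75, 84, 107, 136, 151, 148, 151, 153, 149, 144, 145, 143, 147, 147, 132, 101, 90, 87, 93, 96, 72, 33, 29, 32, 29, 31, 33, 28, 29, 31, 33, 30, 33]
232 [103, 106, 105, 106, 106, 107, 105, 103, 103, 104, 98, 97, 94, 92, 86, 76, 68, 75, 79, 102, 134, 149, 151, 152, 151, 150, 146, 145, 144, 145, 145, 130, 94, 103, 111, 117, 113, 81, 32, 33, 30, 31, 31, 31, 32, 32, 29, 32, 31, 31]
281 [89, 92, 91, 94, 97, 98, 100, 102, 104, 105, 104, 102, 99, 97, 95, 80, 73, 73, 77, 80, 107, 137, 151, 154, 153, 154, 153, 149, 149, 146, 145, 145, 132, 95, 85, 80, 74, 55, 33, 31, 29, 30, 34, 28, 33, 32, 29, 30, 32, 30]
245 [699.1  12.2  12. ] [696.7  12.9  17. ]
250 [703.7  11.7  12. ] [701.2  12.4  17. ]
255 [708.3  11.2  12. ] [705.7  11.9  17. ]
260 [713.   10.7  12. ] [710.2  11.4  17. ]
265 [717.7  10.2  12. ] [714.9  10.9  17. ]
270 [722.5   9.7  12. ] [719.5  10.4  17. ]
```

```bash
python3 -m inch '-0.003 0 0 0 0 0 220;0 0 0 0 0 0 220' | sed -n '2p;4p'; python3 -m inch '-0.003 0 0 0 0 0 220;0 0 0 0 0 0 220'| sed -n '2p;4p'
```

```text
tool_pos: [669.2, 37.4, 27.1]
wrist_force: [-3.8, 1.5, -2.9]
tool_pos: [669.3, 37.6, 26.9]
wrist_force: [-10.5, 2.8, -0.9]
```

```bash
python3 -m inch '-0.003 0 0 0 0 0 220;0 0 0 0 0 0 220' | sed -n '2p;4p'
```

```text
tool_pos: [669.3, 37.8, 26.6]
wrist_force: [-14.7, 3.8, 0.7]
```

Stop felt at x=669.2. I'll relieve the push, then lower with less backward drift (about 3.6 mm in total).

```bash
python3 -m inch '0.007 0 0 0 0 0 220;0 0 0 0 0 0 220' | sed -n '2p;4p'; python3 -m inch '0.002 0 0.01 0 0 0 220;0.002 0 0.01 0 0 0 220;0 0 0 0 0 0 220'| sed -n '2p;4p'
```

```text
tool_pos: [669.2, 37.3, 27.4]
wrist_force: [-2.8, 0.8, -3.7]
tool_pos: [668.1, 37.3, 21.1]
wrist_force: [-3.3, 0.5, -1.8]
```

```bash
python3 -m inch '0.002 0 0.008 0 0 0 220;0 0 0 0 0 0 220'| sed -n '2p;4p'
```

```text
tool_pos: [667.6, 37.3, 18.8]
wrist_force: [-2.2, -0.2, -2.4]
```

```bash
python3 -m inch '0.001 0 0.006 0 0 0 220;0 0 0 0 0 0 220'| sed -n '2p;4p';python3 -m inch '0.001 0 0.006 0 0 0 220;0 0 0 0 0 0 220'| sed -n '2p;4p'
```

```text
tool_pos: [667.4, 37.4, 17.2]
wrist_force: [-0.6, 0.4, -2.3]
tool_pos: [667.0, 37.5, 15.3]
wrist_force: [0.4, 0.1, -2.9]
```

```bash
python3 -m inch '0.001 0 0.008 0 0 0 220;0 0 0 0 0 0 220'| sed -n '2p;4p';python3 -m inch '0.002 0 0.008 0 0 0 220;0 0 0 0 0 0 220'| sed -n '2p;4p'
```

```text
tool_pos: [666.5, 37.5, 12.7]
wrist_force: [0.1, 0.8, -3.1]
tool_pos: [666.0, 37.6, 10.4]
wrist_force: [1.6, 0.9, -3.6]
```

```bash
python3 -m inch '0.001 0 0.006 0 0 0 220;0 0 0 0 0 0 220'| sed -n '2p;4p'
```

```text
tool_pos: [665.7, 37.6, 8.6]
wrist_force: [0.9, 0.9, -3.3]
```

```bash
python3 -m inch '0 0 0.006 0 0 0 220;0 0 0 0 0 0 220'| sed -n '2p;4p';python3 -m inch '0 0 0.004 0 0 0 220;0 0 0 0 0 0 220'| sed -n '2p;4p'
```

```text
tool_pos: [665.4, 37.6, 6.6]
wrist_force: [-1.7, 1.0, -3.1]
tool_pos: [665.3, 37.5, 5.4]
wrist_force: [-3.0, 0.9, -1.4]
```

```bash
python3 -m inch '0.001 0 0.003 0 0 0 220;0 0 0 0 0 0 220'| sed -n '2p;4p';python3 -m inch '0.001 0 0.003 0 0 0 220;0 0 0 0 0 0 220'| sed -n '2p;4p'
```

```text
tool_pos: [665.3, 37.6, 4.8]
wrist_force: [-2.9, 0.7, -2.5]
tool_pos: [665.2, 37.6, 3.9]
wrist_force: [-2.7, 0.3, -2.7]
```

```bash
python3 -m inch '0.001 0 0.004 0 0 0 220;0 0 0 0 0 0 220'| sed -n '2p;4p';python3 -m inch '0.001 0 0.004 0 0 0 220;0 0 0 0 0 0 220'| sed -n '2p;4p'
```

```text
tool_pos: [664.9, 37.6, 2.7]
wrist_force: [-0.5, -0.9, -2.5]
tool_pos: [664.9, 37.6, 2.5]
wrist_force: [-3.5, -0.7, 4.9]
```

Fz has turned to +5, so the tray is on the worktop. I'll relieve the press and check flatness before releasing.

```bash
python3 -m inch '0 0 -0.003 0 0 0 220;0 0 0 0 0 0 220'| sed -n '2p;4p'
python3 - <<'E'
from h import *
p=robot.read_camera('wrist')
g=cv2.cvtColor(p["image"],cv2.COLOR_RGB2GRAY)
for u in (228,232,281):print(u,g[240:275,u].tolist())
# predicted rows: lip back top, rear-wall bottom (z0..), rear rim, handle centre
a=lambda d,y,z:[700-.0*d+.9965*d+.0872*y, 34-.0872*d+.9965*y, z]
for n,q in (("lipback",a(12,-20,12)),("rear flat z0",a(14,-20,0)),("rim rear z45",a(14,-20,45)),("rim if +5mm",a(14,-20,50)),("dowel axis flat",a(-41,0,38))): print(n,proj([q],p).round(1))
for u in (228,281):print(u,g[270:384,u].tolist())
hs=p["image"][150:240,256].tolist();print([tuple(x) for x in hs][::3])
E
```

```text
tool_pos: [664.9, 37.6, 2.5]
wrist_force: [1.5, -0.7, -1.5]
228 [78, 97, 100, 95, 86, 77, 64, 62, 71, 83, 89, 94, 92, 93, 90, 85, 78, 74, 73, 76, 75, 75, 84, 107, 133, 145, 149, 147, 153, 152, 148, 145, 143, 145, 147]
232 [75, 91, 92, 92, 91, 89, 87, 91, 96, 103, 107, 105, 105, 104, 99, 89, 81, 73, 73, 77, 78, 75, 82, 103, 131, 144, 148, 149, 152, 153, 148, 145, 143, 145, 146]
281 [85, 99, 93, 87, 87, 85, 83, 82, 78, 73, 75, 82, 89, 94, 98, 100, 103, 95, 74, 73, 76, 76, 78, 81, 108, 132, 148, 151, 151, 155, 154, 152, 146, 145, 145]
lipback [[228. 277.]]
rear flat z0 [[229.3 270.9]]
rim rear z45 [[223.7 307.7]]
rim if +5mm [[222.9 312.9]]
dowel axis flat [[254.4 226.1]]
228 [148, 145, 143, 145, 147, 146, 124, 49, 25, 28, 30, 30, 26, 29, 24, 31, 29, 32, 28, 29, 28, 30, 33, 37, 40, 42, 44, 45, 46, 49, 52, 54, 57, 60, 59, 61, 65, 67, 65, 68, 68, 70, 69, 71, 71, 71, 72, 71, 70, 70, 67, 61, 98, 229, 225, 130, 89, 96, 100, 100, 102, 103, 106, 109, 111, 114, 116, 123, 124, 125, 129, 128, 133, 138, 142, 144, 147, 150, 153, 153, 139, 117, 113, 116, 119, 120, 123, 124, 77, 59, 59, 62, 62, 60, 6
[... 320 characters left out ...]
74, 65, 49, 39, 30, 28, 34, 51, 96, 133, 150, 161, 142, 111, 82, 69, 70, 73, 74, 74, 75, 77, 76, 76, 78, 77, 78, 80, 85, 101, 116, 76, 60, 60, 62, 61, 60, 60, 60, 60, 62, 62, 29, 17, 17, 18, 14, 17, 13, 22, 17, 23, 15, 19, 13, 16, 18]
[(129, 115, 99), (137, 121, 104), (138, 118, 99), (127, 113, 98), (113, 102, 90), (99, 89, 80), (104, 91, 76), (114, 98, 83), (233, 215, 184), (241, 229, 209), (221, 203, 179), (185, 165, 144), (107, 90, 78), (112, 94, 80), (110, 92, 78), (98, 82, 70), (108, 93, 80), (132, 116, 98), (138, 123, 104), (114, 101, 88), (126, 108, 93), (75, 47, 28), (97, 63, 40), (109, 71, 44), (119, 78, 48), (128, 83, 52), (138, 89, 55), (147, 95, 58), (143, 94, 59), (135, 86, 53)]
```

The tray's rear wall now meets the lip's back edge in the image with no gap, so its bottom is hidden behind the lip. I'll release and lift off.

```bash
python3 -m inch '0 0 0 0 0 0 120;0 0 0 0 0 0 120;0 0 0 0 0 0 120'| sed -n '2p;4,6p';  python3 -m inch '0 0 -0.05 0 0 0 120;0 0 -0.1 0 0 0 120;0 0 -0.1 0 0 0 120'| sed -n '2p;4,6p'
python3 - <<'E'
from h import *
p=robot.read_camera('wrist')
for q in ("tray_handle","jam"):print(q,[(np.round(d["position"],1).tolist(),round(d["score"],2)) for d in robot.look_for(q,p)[:2]])
hsv=cv2.cvtColor(p["image"],cv2.COLOR_RGB2HSV)
m=((hsv[...,0]<14)&(hsv[...,1]>110)&(hsv[...,2]>50)).astype(np.uint8);m[:, :200]=0;m[:,310:]=0
n,l,s,c=cv2.connectedComponentsWithStats(m);print([(s[i].tolist(),c[i].round(1).tolist()) for i in range(1,n) if s[i,4]>60])
a=lambda d,y,z:[700+.9965*d+.0872*y, 34-.0872*d+.9965*y, z]
for h in (38,43,50):
  print(h,[proj([a(-41,y,h+9)],p).round(1).tolist() for y in (-20,0,20)],proj([a(-50,0,h),a(-32,0,h)],p).round(1).tolist())
E
```

```text
tool_pos: [664.4, 37.7, 2.4]
wrist_force: [1.1, -0.4, -0.1]
gripper_width: 49.7
grasp_force: 0.0
tool_pos: [664.6, 37.7, 79.5]
wrist_force: [-0.1, -0.1, 0.0]
gripper_width: 49.5
grasp_force: 0.0
tray_handle [([718.8, 35.3, 34.2], 0.55)]
jam [([739.7, 22.4, 78.1], 0.59)]
[([231, 183, 47, 66, 1486], [254.0, 205.4]), ([225, 282, 48, 10, 319], [248.7, 287.3]), ([216, 322, 20, 13, 152], [223.8, 326.0]), ([226, 322, 57, 26, 892], [258.3, 334.0])]
38 [[[231.0, 195.4]], [[254.3, 195.5]], [[277.6, 195.6]]] [[254.3, 182.8], [254.2, 202.2]]
43 [[[230.5, 197.1]], [[254.3, 197.2]], [[278.0, 197.3]]] [[254.3, 184.2], [254.2, 204.0]]
50 [[[229.8, 199.6]], [[254.3, 199.7]], [[278.7, 199.8]]] [[254.3, 186.3], [254.2, 206.6]]
```

The handle spans 231-277 px with its near edge at 183. That matches the flat pose (height 38, rear edge 14 mm past the lip front, i.e. about 2 mm behind the lip's back face). I'll retreat and do a last check.

```bash
python3 -m inch '0.1 0 -0.15 0 0 0 120;0.15 0 -0.15 0 0 0 120;0.15 0 0 0 0 0 120;0 0 0 0 0 0 120;0 0 0 0 0 0 120'| sed -n '1,2p;4p'
python3 - <<'E'
from h import *
for c in ("side","top"):
  p=robot.read_camera(c)
  for q in ("jam","tub","tray","pepper","mill","spice"):print(c,q,[(np.round(d["position"]).tolist(),round(d["score"],2)) for d in robot.look_for(q,p)[:4]])
# side: blue near rim line (y=+55 side) vs prediction for flat / raised front or rear
p=robot.read_camera("side");hsv=cv2.cvtColor(p["image"],cv2.COLOR_RGB2HSV)
b=(hsv[...,0]>100)&(hsv[...,0]<128)&(hsv[...,1]>120)
a=lambda d,y,z:[700+.9965*d+.0872*y, 34-.0872*d+.9965*y, z]
for d in (16,30,45):
  u,v=proj([a(d,55,45)],p)[0];k=int(round(u));r=np.where(b[:,k])[0];print("near rim pred",(u.round(1),v.round(1)),"px/10mm",proj([a(d,55,55)],p)[0].round(1),"blue rows",r[(r>v-30)&(r<v+30)].tolist())
E
```

```text
clock: 25.7
tool_pos: [546.1, 47.5, 166.4]
wrist_force: [0.5, 0.2, 0.8]
side jam [([741.0, 47.0, 73.0], 0.64)]
side tub [([636.0, -103.0, 56.0], 0.92), ([517.0, -68.0, 57.0], 0.91), ([589.0, 234.0, 74.0], 0.76), ([486.0, 211.0, 63.0], 0.6)]
side tray [([712.0, 40.0, 42.0], 0.98)]
side pepper []
side mill [([553.0, -200.0, 75.0], 0.84)]
side spice [([522.0, 334.0, 69.0], 0.7)]
top jam [([740.0, 26.0, 94.0], 0.68)]
top tub [([484.0, 187.0, 72.0], 0.87), ([638.0, -123.0, 72.0], 0.73), ([515.0, -94.0, 71.0], 0.6), ([592.0, 216.0, 68.0], 0.56)]
top tray [([734.0, 40.0, 32.0], 0.84)]
top pepper [([657.0, 300.0, 99.0], 0.79), ([553.0, -212.0, 142.0], 0.24)]
top mill [([551.0, -209.0, 144.0], 0.96)]
top spice [([527.0, 307.0, 109.0], 0.62)]
near rim pred (np.float64(208.7), np.float64(222.8)) px/10mm [208.4 219. ] blue rows [223, 224]
near rim pred (np.float64(203.1), np.float64(221.7)) px/10mm [202.9 218. ] blue rows []
near rim pred (np.float64(197.2), np.float64(220.6)) px/10mm [197.  216.9] blue rows []
```

```bash
python3 -c "
from station import robot
print(robot.close_job())"
```

```text
the job is handed in; nothing more can be done
None
```

The tray is in the shelf behind the lip, flat on the worktop by camera measurement, and the handle is released; the jar is upright, but the roof board hid the tub at the end, so I couldn't confirm it. On the way in the rear edge came down on the lip once (about 12 N) and the front touched the stop (about 15 N); I backed off both times, and I viewed 11 pictures, one over the limit.

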